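# Put the loose lab things away by kind

## Task

Clear the four loose things in the front row off the bench: the large glass bottle goes upright into the wide bay of the crate and the small one into the narrow bay, the screwdriver lies flat in the long steel tray and the chromatography column lies flat in the shorter white tray, both lengthwise. Keep the glass bottles upright and set them down, do not drop them. Leave the pen and the white bottle at the back where they are.

Things in the scene. Friction and masses are not known exactly. Their poses are not given: they have to be found in the camera images.
- big_bottle_center (a point): the large loose glass bottle with a screw cap, standing upright: 138 mm tall, body 64 mm across, narrowing in a shoulder to a round cap 34 mm across that takes up its top 20 mm (118 to 138 mm above its underside). The point is on its axis, half-way up (69 mm above the underside); z up. About 0.4 kg; it can be held by the cap from above.
- small_bottle_center (a point): the small loose glass bottle with a screw cap, standing upright: 103 mm tall, body 47 mm across, narrowing in a shoulder to a round cap 34 mm across that takes up its top 15 mm (88 to 103 mm above its underside). The point is on its axis, half-way up (51.5 mm above the underside); z up. About 0.2 kg; it can be held by the cap from above.
- driver_center (a point): the loose screwdriver, lying flat: 158 mm long along its x axis, thick orange handle 78 mm long, 23 mm wide and 20 mm high on the +x half, thin straight shaft 5 mm thick on the -x half. The point is half-way along its length, 10 mm above what it lies on; the middle of the handle (the place to grip, near the centre of mass) is 40 mm from it along +x.
- column_center (a point): the loose chromatography column, a straight round metal rod lying flat, with a yellow label round its middle and a fat fitting at either end: 120 mm long along its y axis, 6 to 10 mm thick. The point is its centre, 5 mm above what it lies on; grip across the middle. Thinner and shorter than the screwdriver and, unlike the pen, the same at both ends.
- tool_tray: the long shallow steel tray with a black rubber floor, fixed to the bench: outside 96 mm along its x, 184 mm along its y, walls 22 mm high and 3 mm thick (rim bead 5 mm); inner floor 5 mm above its underside. Origin: centre of its underside.
- column_tray: the shorter, lower white plastic tray with a grey felt floor, fixed to the bench: outside 84 mm along its x, 146 mm along its y, walls 16 mm high and 3 mm thick (rim bead 5 mm); inner floor 5 mm above its underside. Origin: centre of its underside.
- crate: the deep grey plastic bottle crate, fixed to the bench: 94 mm along its x, 161 mm along its y, walls 45 mm high, inner floor 5 mm above its underside. Origin: centre of its underside. A cross wall parts it into two bays open at the top: the wide bay, 82 mm square inside, centred at x = 0, y = +33 mm; the narrow bay, 64 mm along x by 61 mm along y inside, centred at x = -9 mm, y = -44 mm.
- pen_center (a point): a black marker pen, 134 mm long along its y axis, 12 mm thick, lying behind the trays; not part of the job. The point is its centre.
- wash_center (a point): a white plastic bottle with a white cap, 168 mm tall, 72 mm across, standing at the back; not part of the job. The point is on its axis half-way up.

How it is judged:
By the outcome, as a careful person would: the job done as asked, in the order asked, and still so for the second after the job is handed in, with the robot touching nothing.
It also fails if it takes over 106 s, if anything falls off the work surface, if the arm or the gripper's body presses on something with over 40 N, if the wrist force passes 120 N, or if a joint passes its speed limit or range.

## Robot

A 6-joint arm with a two-finger parallel gripper is mounted at the origin on a cart in front of the work surface, level with it; the furniture and walls round the work are solid. World frame = base frame: x ahead of the robot, y to its left, z up, the work surface at z = 0. Lengths are in m, angles in rad, forces in N, time in s.
With the tool pointing down it reaches from about 0.425 to 0.95 m from the base axis. Payload 3.5 kg.
Tool frame: the origin (TCP) lies at the very end of the fingers, on their centre line; the grasp point (between the pads) lies 19 mm behind it (ctrl.grip_point_offset is the distance from the TCP to the grasp point, in m); z points along the fingers, y is the line along which they close (so a half turn about z gives the same grasp; the last joint's range is limited). The gripper opens to 85 mm and grips with 20 to 120 N. Pads are 22 mm wide; open, the fingers measure 114 mm over their backs; the gripper's body (76 mm by 85 mm) begins 54 mm behind the grasp point. The pads swing forward as they close: fully open they stand 13 mm farther back than shut.
Start: joints at [1.04, 0.286, 1.577, -0, 1.279, -0.15], TCP at [0.251, 0.627, 0.231] pointing down, gripper open.
Joint ranges: [-2.77, 2.77], [-0.9, 2.22], [0.21, 2.48], [-1.53, 4.67], [0.24, 2.81], [-2.84, 2.84]. Speed limits (rad/s): [2.79, 2.79, 3.14, 3.14, 3.14, 3.14].

## Interface

Orientations are given as a unit quaternion [x, y, z, w].
In Python, from plant import ctrl gives the robot as it stands. The module is installed in compiled form; this text tells all that it offers.
- The arm moves only by the shell command python3 -m pendant 'ROWS' [OPENING] [FORCE]. ROWS is JSON, a list of rows, each an object of numbers: "dx", "dy", "dz": the shift along the tool's x, y, z in cm; "twist": the turn about the tool's z in degrees. A call has 1 to 10 rows; each row is the pose to reach, as a shift and turn from the pose commanded when the call began, along the tool's axes at that moment; what a row does not reach only later rows make up. A row lasts 1/8 s, in which the tool goes at most 62.5 mm and 10.7 degrees, less where a joint would pass 70% of its speed; a pose out of reach is approached as far as the arm can. A call with a gripper value outside its range is refused whole. OPENING is the opening in per cent of the stroke, from 0 (shut) to 100 (fully open), set as the call begins (- or left out, the last holds). The fingers move at their own pace and stop on an object; FORCE is the grip in N (left out, the last holds). Time passes only in rows, so rows that repeat a pose let the fingers close. It gives the time, the measured TCP pose, the force, the opening and the grip force at its end, in the units of the state.
- ctrl.get_state(): the state, without advancing time (a new reading comes with each control period).
- ctrl.read_camera(name): name is "scene" or "top" or "wrist"; returns a dict with "img" (400x640x3 uint8, red, green, blue), "depth" (400x640 float32, m along the optical axis (not along the pixel's ray), 0 where there is no reading), "camera_matrix" (3x3 intrinsics, pixels), "xyz" and "rotation" of the camera in the world; the wrist camera has in their place "tool_from_camera" (4x4, takes a point from camera to tool coordinates, whose origin is the TCP and whose axes are the flange's). Camera axes: x right, y up, looking along -z (the intrinsics and any distortion apply to the point x, -y, -z); pixel columns grow to the right and rows downward; lengths in m; the calibration is good to about 2 mm. The wrist camera is an equidistant fisheye: a pixel r from the principal point sees the ray r / f radians off the axis. A picture is of the moment at which its call begins: read the wrist's pose just before it.
- ctrl.sign_off(): hands the job in; it is judged then, once.
The state is a dict: "time": time; "qpos": joint angles; "dq": joint speeds; "joint_efforts": joint torques, N m; "eef_pos": TCP position; "tcp_rot": TCP orientation; "contact_force": force on the tool from outside, world axes, zero at the start; "wrist_torque": the same for the moment, N m; "opening": opening from 0.0 (shut) to 1.0 (fully open); "finger_force": force on a finger pad.
Only numpy, scipy, OpenCV 4.12 (cv2) and the standard library are available. Lean on these libraries where they do the work, as an engineer would, in place of code of your own. Each camera call takes 0.05 s, during which the arm holds its last target. There are 200 camera calls.

## Working session

There is one attempt and no reset: what is moved stays moved. The work goes in short steps, Python scripts to look and compute and a shell command to move; the robot and the scene stay as the last step left them, time stands still between calls to the robot, and variables do not carry over. Pictures are saved under pics/ and viewed, at most 16 in all, crops included, and the job is handed in when it is done.

```bash
mkdir -p pics; cat > h.py <<'E'
import numpy as np, cv2
from plant import ctrl
from scipy.spatial.transform import Rotation as R
def grab(name,tag=None):
    s=ctrl.get_state(); c=ctrl.read_camera(name); c['state']=s
    if tag: cv2.imwrite(f'pics/{tag}.png',c['img'][:,:,::-1])
    return c
def pose(c):
    if 'xyz' in c: 
        r=np.array(c['rotation']); return np.array(c['xyz']), r if r.shape==(3,3) else R.from_quat(r).as_matrix()
    s=c['state']; T=np.array(c['tool_from_camera']); Rt=R.from_quat(s['tcp_rot']).as_matrix()
    return np.array(s['eef_pos'])+Rt@T[:3,3], Rt@T[:3,:3]
def rays(c,uv):
    K=np.array(c['camera_matrix']); uv=np.atleast_2d(np.array(uv,float))
    a=(uv[:,0]-K[0,2])/K[0,0]; b=(uv[:,1]-K[1,2])/K[1,1]
    if 'tool_from_camera' in c:
        th=np.hypot(a,b); k=np.where(th>1e-9,np.sin(th)/np.maximum(th,1e-9),1); d=np.c_[a*k,-b*k,-np.cos(th)]
    else: d=np.c_[a,-b,-np.ones(len(a))]
    p,r=pose(c); return p,d@r.T
def onplane(c,uv,z):
    p,d=rays(c,uv); return p+d*((z-p[2])/d[:,2])[:,None]
def cloud(c):
    D=c['depth']; v,u=np.mgrid[:D.shape[0],:D.shape[1]]
    p,d=rays(c,np.c_[u.ravel(),v.ravel()]); _,r=pose(c)
    dz=-(d@r)[:,2]
    P=p+d*(D.ravel()/dz)[:,None]; P[D.ravel()==0]=np.nan
    return P.reshape(*D.shape,3)
E
python3 - <<'E'
from h import *
for n in('scene','top','wrist'):
    c=grab(n,n+'0'); print(n,{k:(np.round(v,3).tolist() if k not in('img','depth','state') else None) for k,v in c.items()})
    D=c['depth'];print(D.min(),D.max(),(D==0).mean())
print(c['state'])
E
```

```text
scene {'img': None, 'depth': None, 'camera_matrix': [[444.754, 0.0, 319.524], [0.0, 444.754, 210.788], [0.0, 0.0, 1.0]], 'xyz': [-0.267, -0.633, 0.615], 'rotation': [0.439, -0.242, -0.424, 0.754], 'state': None}
0.0 2.8951538 0.00389453125
top {'img': None, 'depth': None, 'camera_matrix': [[403.396, 0.0, 313.577], [0.0, 403.396, 194.46], [0.0, 0.0, 1.0]], 'xyz': [0.517, -0.123, 1.221], 'rotation': [0.013, -0.007, -0.7, 0.714], 'state': None}
0.0 2.1433828 0.00392578125
wrist {'img': None, 'depth': None, 'camera_matrix': [[309.707, 0.0, 318.523], [0.0, 309.707, 202.439], [0.0, 0.0, 1.0]], 'tool_from_camera': [[0.0, 0.949, 0.315, 0.081], [1.0, -0.0, 0.0, 0.001], [0.0, 0.315, -0.949, -0.143], [0.0, 0.0, 0.0, 1.0]], 'state': None}
0.0 1.7983018 0.0041640625
{'time': 0.1, 'qpos': array([ 1.04000326e+00,  2.87106148e-01,  1.57801384e+00, -1.71823064e-05,
        1.27862932e+00, -1.49996527e-01]), 'dq': array([ 0.00020461, -0.00208915, -0.00478228, -0.0015774 ,  0.00069769,
        0.00162752]), 'joint_efforts': array([ 1.54904370e-03, -4.07297194e+01, -2.93702048e+01, -1.62186170e-04,
        3.44901411e-03, -1.06172232e-05]), 'eef_pos': array([0.25054066, 0.62614128, 0.2300752 ]), 'tcp_rot': array([ 1.89247434e-01,  9.81928839e-01, -1.01920427e-03, -3.52257909e-04]), 'contact_force': array([-0.14833789,  0.1329022 , -0.06856628]), 'wrist_torque': array([-0.01016804,  0.01500673,  0.00185921]), 'finger_force': 0.0, 'opening': 1.0009742070135557}
```

View pics/top0.png

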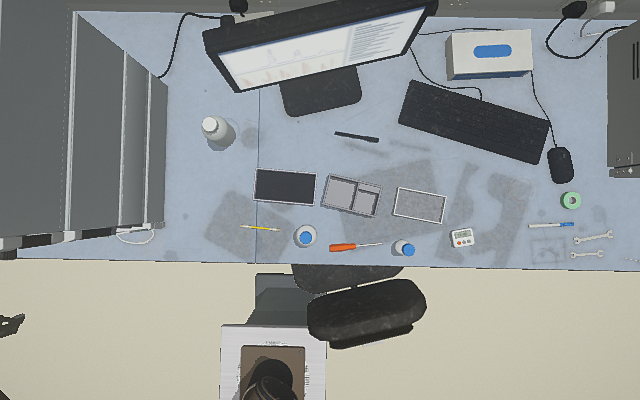

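View pics/scene0.png

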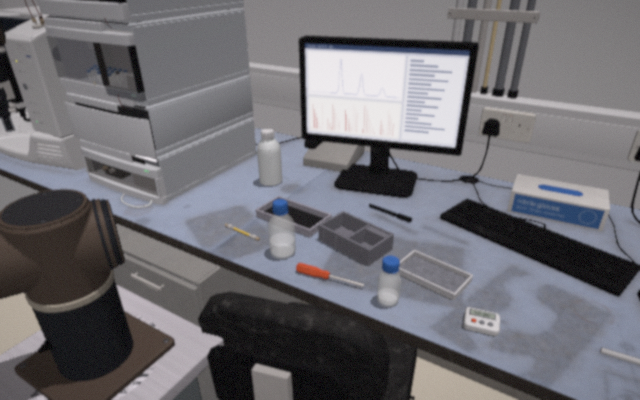

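The top view shows the column at (259,228), the big bottle's cap at (305,236), the driver at (330–382,246) and the small bottle's cap at (404,248). The tool tray is at (285,187), the crate at (351,196) and the white tray at (419,205). The scene view agrees, and the crate's wide bay is to the left (+y). Next I'll measure coarse positions.

```bash
python3 - <<'E'
from h import *
c=grab('top'); P=cloud(c); hsv=cv2.cvtColor(c['img'],cv2.COLOR_RGB2HSV)
roi=np.zeros((400,640),bool); roi[150:262,180:450]=1
def pr(n,m,z):
    v,u=np.nonzero(m&roi); q=onplane(c,np.c_[u,v],z)[:,:2]; r=cv2.minAreaRect(q.astype(np.float32)*1000)
    w,V=np.linalg.eigh(np.cov(q.T)); print(n,len(u),'mean',q.mean(0).round(4),'rect',np.round(r[0]),np.round(r[1]),round(r[2],1),'axis',np.degrees(np.arctan2(V[1,1],V[0,1])).round(1))
H,S,V=[hsv[...,i].astype(int) for i in range(3)]
blue=(H>95)&(H<120)&(S>140)
left=np.arange(640)[None]<355
pr('bigcap',blue&left,.138); pr('smallcap',blue&~left,.103)
pr('orange',(H<14)&(S>150),.012)
yel=(H>18)&(H<35)&(S>100); pr('yellow',yel,.007)
# trays from depth heights
z=P[...,2]
print('bench z',np.nanmedian(z[210:225,180:230]))
for n,(u0,u1,v0,v1),lo,hi,zz in(('tool',(248,322,162,212),.012,.04,.022),('crate',(317,388,168,222),.03,.06,.045),('coltray',(388,450,180,228),.009,.03,.016)):
    m=(z>lo)&(z<hi); b=np.zeros_like(m); b[v0:v1,u0:u1]=1; pr(n,m&b,zz)
crop=c['img'][160:262,230:450]; cv2.imwrite('pics/top1.png',cv2.resize(crop,None,fx=3.6,fy=3.6,interpolation=cv2.INTER_CUBIC)[:,:,::-1])
E
```

```text
bigcap 114 mean [ 0.4314 -0.0943] rect [431. -95.] [29. 29.] 1.2 axis 144.1
smallcap 112 mean [ 0.4015 -0.3778] rect [ 401. -379.] [30. 30.] 1.2 axis -141.4
orange 167 mean [ 0.3954 -0.1998] rect [ 396. -202.] [21. 76.] 6.9 axis 96.8
yellow 38 mean [0.4478 0.0483] rect [448.  48.] [52.  6.] 85.5 axis 84.1
bench z -0.0005761481421546755
tool 309 mean [ 0.5738 -0.0255] rect [573. -26.] [186.  98.] 86.0 axis 85.8
crate 553 mean [ 0.5543 -0.2397] rect [ 550. -225.] [160.  95.] 77.1 axis 85.4
coltray 293 mean [ 0.5247 -0.4316] rect [ 525. -429.] [148.  86.] 80.1 axis 80.8
```

View pics/top1.png

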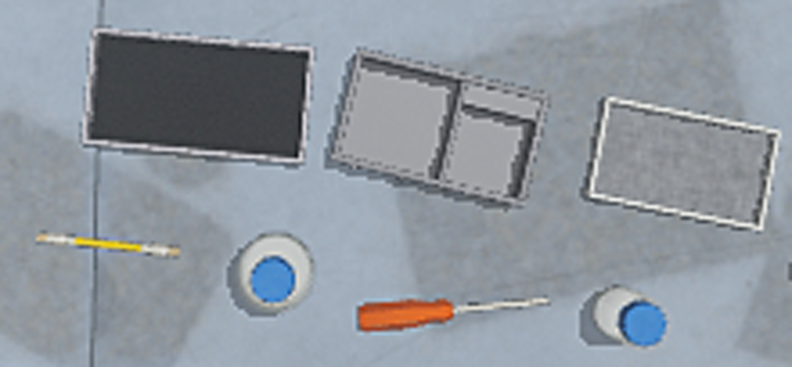

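The crop confirms the layout. The wide bay is the left one, at crop (397,120), and the narrow bay is at (490,150). The driver's handle points to +y. I'll write a converter from world targets to tool rows and set off above the big bottle.

```bash
cat >> h.py <<'E'
def rows(*wps):
    """waypoints (x,y,z,yaw of tool y in deg) -> shifts in cm / twist in deg from the present pose"""
    s=ctrl.get_state(); p=np.array(s['eef_pos']); Rm=R.from_quat(s['tcp_rot']).as_matrix()
    yaw=np.degrees(np.arctan2(Rm[1,1],Rm[0,1])); print('t',round(s['time'],2),'tcp',p.round(4),'yaw',round(yaw,2),'tilt',Rm[2].round(4),'q',np.round(s['qpos'],2))
    for w in wps:
        d=Rm.T@(np.array(w[:3])-p)*100; t=-((w[3]-yaw+90)%180-90)
        print(w,'-> dx %.2f dy %.2f dz %.2f twist %.1f dist %.0fmm'%(*d,t,np.linalg.norm(d)*10))
E
python3 - <<'E'
from h import *
c=grab('top'); P=cloud(c).reshape(-1,3)
m=(P[:,2]>.1)&(P[:,1]>.2)&(P[:,1]<.9)&(P[:,0]>.2)
print('stack min x,y',np.nanpercentile(P[m],[.2,1,5],axis=0).round(3))
rows((.29,.42,.24,45),(.37,.26,.24,25),(.45,.05,.24,0),(.431,-.095,.24,-12))
E
```

```text
stack min x,y [[0.222 0.236 0.103]
 [0.244 0.333 0.112]
 [0.455 0.335 0.144]]
t 0.25 tcp [0.2507 0.6264 0.2307] yaw 68.18 tilt [ 2.0e-04 -1.1e-03 -1.0e+00] q [ 1.04  0.29  1.58 -0.    1.28 -0.15]
(0.29, 0.42, 0.24, 45) -> dx -11.32 dy -17.70 dz -0.92 twist 23.2 dist 210mm
(0.37, 0.26, 0.24, 25) -> dx -24.69 dy -29.58 dz -0.91 twist 43.2 dist 385mm
(0.45, 0.05, 0.24, 0) -> dx -39.93 dy -46.10 dz -0.89 twist 68.2 dist 610mm
(0.431, -0.095, 0.24, -12) -> dx -43.55 dy -60.27 dz -0.87 twist 80.2 dist 744mm
```

```bash
python3 -m pendant '[{"dx":-3,"dy":-4.5,"dz":-0.5,"twist":6},{"dx":-7,"dy":-10,"dz":-0.9,"twist":14},{"dx":-11.3,"dy":-15.5,"dz":-0.9,"twist":23},{"dx":-15.5,"dy":-20.5,"dz":-0.9,"twist":30},{"dx":-20,"dy":-25,"dz":-0.9,"twist":37},{"dx":-24.7,"dy":-29.6,"dz":-0.9,"twist":44},{"dx":-28.5,"dy":-33.7,"dz":-0.9,"twist":51},{"dx":-32,"dy":-37.8,"dz":-0.9,"twist":58},{"dx":-36,"dy":-42,"dz":-0.9,"twist":65},{"dx":-39.9,"dy":-46.1,"dz":-0.9,"twist":70}]' 60
python3 -m pendant '[{"dx":0,"dy":0,"dz":0}]'
python3 -c "
from h import *
rows((.431,-.095,.24,-12))"
```

```text
time: 1.5
eef_pos: [0.4503, 0.0482, 0.2407]
tcp_rot: [0.72, 0.694, 0.0, 0.0]
contact_force: [0.6, 0.1, -0.1]
opening: 0.601
finger_force: 0.0
t 1.5 tcp [0.4503 0.0482 0.2407] yaw -2.04 tilt [ 0.      0.0012 -1.    ] q [-0.12 -0.23  2.09  0.    1.28 -0.08]
(0.431, -0.095, 0.24, -12) -> dx -14.38 dy -1.42 dz 0.07 twist 10.0 dist 145mm$[0]: bad value
```

```bash
python3 -m pendant '[{"dx":-4.8,"dy":-0.5,"twist":4},{"dx":-9.6,"dy":-1,"twist":8},{"dx":-14.4,"dy":-1.4,"twist":10},{"dx":-14.4,"dy":-1.4,"twist":10},{"dx":-14.4,"dy":-1.4,"twist":10}]'
cat >> h.py <<'E'
def blue(c,z):
    hsv=cv2.cvtColor(c['img'],cv2.COLOR_RGB2HSV); m=cv2.inRange(hsv,(95,140,40),(120,255,255))
    n,l,st,ce=cv2.connectedComponentsWithStats(m)
    for i in range(1,n):
        if st[i,4]>150:
            v,u=np.nonzero(l==i); q=onplane(c,np.c_[u,v],z)[:,:2].astype(np.float32); (x,y),r=cv2.minEnclosingCircle(q)
            print('blue',st[i].tolist(),'circ',round(x,4),round(y,4),'r',round(r,4),'mean',q.mean(0).round(4))
E
python3 - <<'E'
from h import *
c=grab('wrist','w1'); blue(c,.138)
P=cloud(c); hsv=cv2.cvtColor(c['img'],cv2.COLOR_RGB2HSV); m=cv2.inRange(hsv,(95,140,40),(120,255,255))>0
q=P[m]; q=q[(q[:,2]>.13)&(q[:,2]<.145)]; print('top pts',len(q),q.mean(0).round(4),np.nanmin(q,0),np.nanmax(q,0))
rows((.431,-.095,.15,-12))
E
```

```text
blue [290, 306, 31, 37, 940] circ 0.4333 -0.0832 r 0.0253 mean [ 0.433  -0.0823]
top pts 679 [ 0.4324 -0.0884  0.1378] [ 0.41636119 -0.10827033  0.13005101] [ 0.44776483 -0.07489757  0.14087742]
t 1.55 tcp [0.4525 0.0429 0.2408] yaw -2.41 tilt [-0.005   0.0029 -1.    ] q [-0.13 -0.23  2.09 -0.    1.28 -0.08]
(0.431, -0.095, 0.15, -12) -> dx -13.82 dy -1.59 dz 9.15 twist 9.6 dist 166mm$[0]: bad value
```

View pics/w1.png

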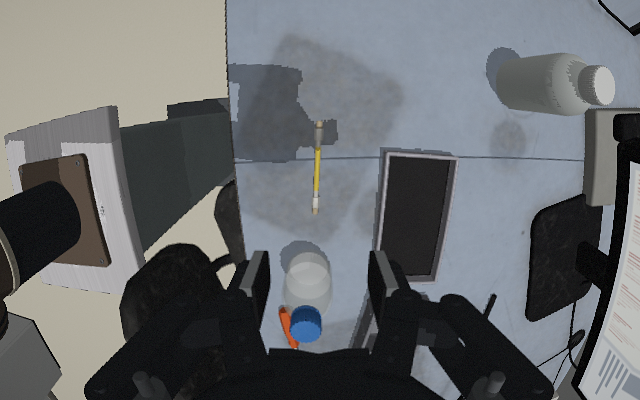

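The wrist view shows the cap at (306,324), the column at (318,165) and the fingers at (255,285) and (383,285). The moves were refused because a row needs all four keys.

```bash
python3 -m pendant '[{"dx":-4.8,"dy":-0.5,"dz":0.0,"twist":4},{"dx":-9.6,"dy":-1,"dz":0.0,"twist":8},{"dx":-13.4,"dy":-1.4,"dz":0.0,"twist":10},{"dx":-13.4,"dy":-1.4,"dz":0.0,"twist":10}]'
python3 - <<'E'
from h import *
c=grab('wrist','w2'); blue(c,.138)
P=cloud(c); hsv=cv2.cvtColor(c['img'],cv2.COLOR_RGB2HSV); m=cv2.inRange(hsv,(95,140,40),(120,255,255))>0
q=P[m]; q=q[(q[:,2]>.135)&(q[:,2]<.142)]; print('top pts',len(q),q.mean(0).round(4),np.nanmin(q,0),np.nanmax(q,0))
rows((.4325,-.0905,.15,-12))
E
```

```text
time: 2.05
eef_pos: [0.4314, -0.0847, 0.2404]
tcp_rot: [0.777, 0.629, -0.0, 0.0]
contact_force: [-0.7, 1.0, 0.0]
opening: 0.598
finger_force: 0.0
blue [302, 186, 38, 43, 1296] circ 0.4325 -0.0891 r 0.0191 mean [ 0.4325 -0.089 ]
blue [555, 325, 29, 66, 624] circ 0.7783 -0.4442 r 0.1055 mean [ 0.7765 -0.4356]
blue [584, 343, 18, 30, 191] circ 0.8568 -0.4795 r 0.0411 mean [ 0.8558 -0.4779]
top pts 1101 [ 0.4321 -0.091   0.1388] [ 0.41593332 -0.10820212  0.1350373 ] [ 0.44800063 -0.07539883  0.14113864]
t 2.1 tcp [ 0.4315 -0.0835  0.2403] yaw -11.93 tilt [ 5.e-04 -1.e-04 -1.e+00] q [-0.42 -0.27  2.12  0.    1.29 -0.22]
(0.4325, -0.0905, 0.15, -12) -> dx -0.67 dy 0.24 dz 9.03 twist 0.1 dist 91mm
```

View pics/w2.png

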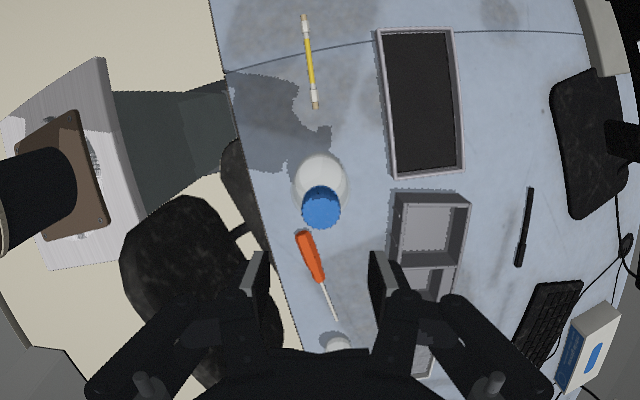

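The cap is at (321,207), so the bottle's axis is near (0.4322, −0.0905). I'll descend on it and grip the cap.

```bash
python3 -m pendant '[{"dx":-0.7,"dy":0.2,"dz":3,"twist":0},{"dx":-0.7,"dy":0.2,"dz":7,"twist":0},{"dx":-0.7,"dy":0.2,"dz":10,"twist":0},{"dx":-0.7,"dy":0.2,"dz":11.5,"twist":0},{"dx":-0.7,"dy":0.2,"dz":12.2,"twist":0},{"dx":-0.7,"dy":0.2,"dz":12.6,"twist":0},{"dx":-0.7,"dy":0.2,"dz":12.6,"twist":0}]' 60 50
python3 -m pendant '[{"dx":0,"dy":0,"dz":0,"twist":0},{"dx":0,"dy":0,"dz":0,"twist":0},{"dx":0,"dy":0,"dz":0,"twist":0},{"dx":0,"dy":0,"dz":0,"twist":0},{"dx":0,"dy":0,"dz":0,"twist":0}]' 20 50
```

```text
time: 2.98
eef_pos: [0.4328, -0.0905, 0.1151]
tcp_rot: [0.776, 0.631, 0.0, 0.001]
contact_force: [-0.9, -0.5, 0.7]
opening: 0.603
finger_force: 0.0
time: 3.6
eef_pos: [0.4327, -0.0907, 0.1154]
tcp_rot: [0.776, 0.631, 0.0, 0.001]
contact_force: [-2.0, 0.6, 5.7]
opening: 0.379
finger_force: 49.7
```

```bash
python3 -m pendant '[{"dx":0,"dy":0,"dz":-1,"twist":0},{"dx":0,"dy":0,"dz":-3,"twist":0},{"dx":0,"dy":0,"dz":-6,"twist":0},{"dx":0,"dy":0,"dz":-8,"twist":0},{"dx":0,"dy":0,"dz":-8,"twist":0},{"dx":0,"dy":0,"dz":-8,"twist":0}]'
python3 - <<'E'
from h import *
a=np.radians(-12.9); M=np.array([[np.cos(a),-np.sin(a)],[np.sin(a),np.cos(a)]]); c0=np.array([.550,-.225])
print('wide',c0+M@[0,.033],'narrow',c0+M@[-.009,-.044])
c=grab('wrist','w3'); P=cloud(c); z=P[...,2]
m=(z>.035)&(z<.055)&(P[...,0]>.48)&(P[...,0]<.64)&(P[...,1]<-.12)&(P[...,1]>-.34)
q=P[m][:,:2].astype(np.float32)*1000; print('crate rim',len(q),cv2.minAreaRect(q))
rows((.557,-.193,.195,-13))
E
```

```text
time: 4.35
eef_pos: [0.4312, -0.0899, 0.1928]
tcp_rot: [0.776, 0.631, -0.001, -0.001]
contact_force: [0.3, -0.3, -5.0]
opening: 0.378
finger_force: 50.4
wide [ 0.55736725 -0.19283288] narrow [ 0.53140414 -0.26588024]
crate rim 2659 ((552.9421997070312, -212.2720947265625), (139.51878356933594, 96.37152862548828), 77.38909912109375)
t 4.4 tcp [ 0.4311 -0.0899  0.1925] yaw -11.82 tilt [ 8.0e-04 -3.3e-03 -1.0e+00] q [-0.44 -0.22  2.17  0.    1.19 -0.23]
(0.557, -0.193, 0.195, -13) -> dx -7.52 dy 14.44 dz -0.31 twist 1.2 dist 163mm
```

View pics/w3.png

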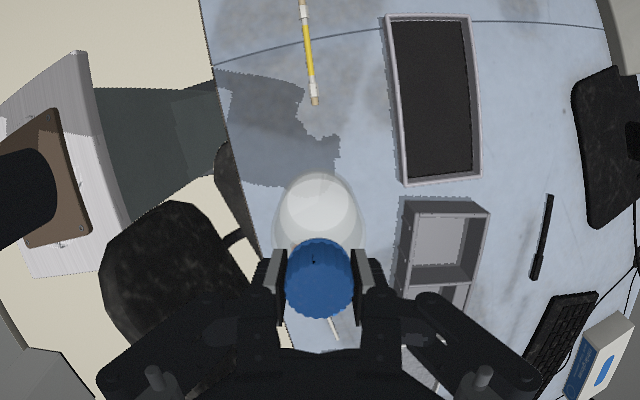

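The bottle hangs straight in the fingers at (320,275), and the crate estimate agrees within 2–3 mm. I'll carry it over the wide bay.

```bash
python3 -m pendant '[{"dx":-0.8,"dy":1.5,"dz":-0.2,"twist":1},{"dx":-2.3,"dy":4.5,"dz":-0.3,"twist":1},{"dx":-3.8,"dy":7.3,"dz":-0.3,"twist":1},{"dx":-5.3,"dy":10.2,"dz":-0.3,"twist":1},{"dx":-6.7,"dy":13,"dz":-0.3,"twist":1},{"dx":-7.4,"dy":14.3,"dz":-0.3,"twist":1},{"dx":-7.5,"dy":14.5,"dz":-0.3,"twist":1},{"dx":-7.5,"dy":14.5,"dz":-0.3,"twist":1},{"dx":-7.5,"dy":14.5,"dz":-0.3,"twist":1}]'
python3 - <<'E'
from h import *
c=grab('wrist','w4')
rows((.5575,-.1925,.130,-13),(.5575,-.1925,.1205,-13))
E
```

```text
time: 5.52
eef_pos: [0.5582, -0.1928, 0.1973]
tcp_rot: [0.782, 0.624, -0.0, -0.0]
contact_force: [0.0, -0.2, -4.7]
opening: 0.375
finger_force: 50.6
t 5.58 tcp [ 0.5583 -0.1929  0.1974] yaw -12.79 tilt [ 1.e-04 -2.e-04 -1.e+00] q [-0.5   0.13  1.82  0.    1.19 -0.28]
(0.5575, -0.1925, 0.13, -13) -> dx 0.02 dy -0.08 dz 6.74 twist 0.2 dist 67mm
(0.5575, -0.1925, 0.1205, -13) -> dx 0.02 dy -0.08 dz 7.69 twist 0.2 dist 77mm
```

View pics/w4.png

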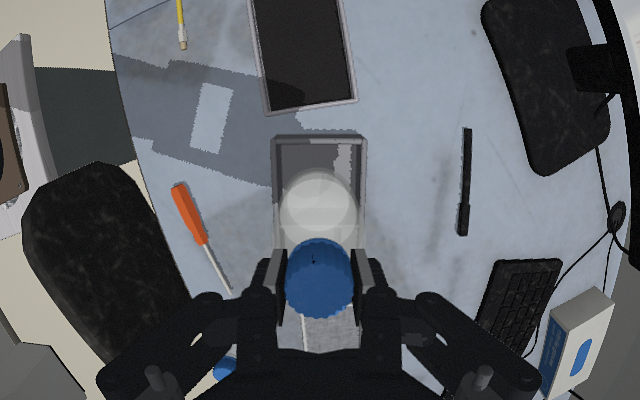

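The bottle is centred between the crate's walls (272–366). Lowering to the floor gently.

```bash
python3 -m pendant '[{"dx":0,"dy":-0.05,"dz":1.2,"twist":0},{"dx":0,"dy":-0.05,"dz":3,"twist":0},{"dx":0,"dy":-0.05,"dz":4.8,"twist":0},{"dx":0,"dy":-0.05,"dz":6.2,"twist":0},{"dx":0,"dy":-0.05,"dz":7,"twist":0},{"dx":0,"dy":-0.05,"dz":7.3,"twist":0},{"dx":0,"dy":-0.05,"dz":7.5,"twist":0},{"dx":0,"dy":-0.05,"dz":7.6,"twist":0},{"dx":0,"dy":-0.05,"dz":7.65,"twist":0},{"dx":0,"dy":-0.05,"dz":7.65,"twist":0}]'
```

```text
time: 6.82
eef_pos: [0.5584, -0.1934, 0.1211]
tcp_rot: [0.782, 0.624, 0.0, 0.0]
contact_force: [0.5, 0.5, -4.9]
opening: 0.379
finger_force: 50.7
```

Not on the floor yet, so I'll go on in small steps.

```bash
python3 -m pendant '[{"dx":0,"dy":0,"dz":0.07,"twist":0},{"dx":0,"dy":0,"dz":0.14,"twist":0},{"dx":0,"dy":0,"dz":0.14,"twist":0}]'; python3 -m pendant '[{"dx":0,"dy":0,"dz":0.05,"twist":0},{"dx":0,"dy":0,"dz":0.1,"twist":0},{"dx":0,"dy":0,"dz":0.1,"twist":0}]'
```

```text
time: 7.2
eef_pos: [0.5585, -0.1936, 0.1205]
tcp_rot: [0.782, 0.624, 0.0, 0.0]
contact_force: [-1.9, 1.0, 2.7]
opening: 0.378
finger_force: 51.3
time: 7.58
eef_pos: [0.5587, -0.1937, 0.1205]
tcp_rot: [0.782, 0.624, -0.0, 0.0]
contact_force: [-3.9, 0.8, 7.3]
opening: 0.381
finger_force: 51.8
```

It's seated. Release, lift, and head above the small bottle.

```bash
python3 -m pendant '[{"dx":0,"dy":0,"dz":0,"twist":0},{"dx":0,"dy":0,"dz":0,"twist":0},{"dx":0,"dy":0,"dz":-0.3,"twist":0},{"dx":0,"dy":0,"dz":-2,"twist":0},{"dx":0,"dy":0,"dz":-6,"twist":0},{"dx":0,"dy":0,"dz":-9,"twist":0},{"dx":0,"dy":0,"dz":-9,"twist":0}]' 58
python3 - <<'E'
from h import *
rows((.402,-.372,.20,-13))
E
```

```text
time: 8.45
eef_pos: [0.5603, -0.1945, 0.2133]
tcp_rot: [0.782, 0.624, 0.002, 0.004]
contact_force: [-0.2, -0.1, -1.0]
opening: 0.578
finger_force: 0.0
t 8.45 tcp [ 0.5603 -0.1945  0.2133] yaw -12.81 tilt [-0.0024  0.0083 -1.    ] q [-0.5   0.12  1.81 -0.    1.21 -0.28]
(0.402, -0.372, 0.2, -13) -> dx -20.82 dy -11.51 dz 1.28 twist 0.2 dist 238mm
```

```bash
python3 -m pendant '[{"dx":-3,"dy":-1.7,"dz":0,"twist":0},{"dx":-7.5,"dy":-4.1,"dz":0,"twist":0},{"dx":-12,"dy":-6.6,"dz":0,"twist":0},{"dx":-16.5,"dy":-9.1,"dz":0.5,"twist":0},{"dx":-19.8,"dy":-11,"dz":0.8,"twist":0},{"dx":-20.8,"dy":-11.5,"dz":0.8,"twist":0},{"dx":-20.8,"dy":-11.5,"dz":0.8,"twist":0},{"dx":-20.8,"dy":-11.5,"dz":0.8,"twist":0}]'
python3 - <<'E'
from h import *
c=grab('wrist','w5'); 
P=cloud(c); hsv=cv2.cvtColor(c['img'],cv2.COLOR_RGB2HSV); m=cv2.inRange(hsv,(95,140,40),(120,255,255))>0
q=P[m]
for lo,hi in((.098,.108),(.138,.148)):
    w=q[(q[:,2]>lo)&(q[:,2]<hi)]; 
    if len(w): print('top pts',len(w),w.mean(0).round(4),np.nanmin(w,0).round(4),np.nanmax(w,0).round(4), cv2.minEnclosingCircle(w[:,:2].astype(np.float32)*1000))
rows((.4015,-.378,.085,-13))
E
```

```text
time: 9.45
eef_pos: [0.4007, -0.3698, 0.2003]
tcp_rot: [0.781, 0.624, 0.0, -0.0]
contact_force: [-0.1, -0.4, -0.6]
opening: 0.582
finger_force: 0.0
top pts 1189 [ 0.4023 -0.3762  0.1036] [ 0.3858 -0.3933  0.0981] [ 0.4184 -0.3606  0.1059] ((401.8122863769531, -377.20416259765625), 16.88092041015625)
t 9.5 tcp [ 0.4008 -0.3697  0.2004] yaw -12.72 tilt [ 4.e-04  1.e-04 -1.e+00] q [-0.93  0.03  1.93  0.    1.19 -0.71]
(0.4015, -0.378, 0.085, -13) -> dx -0.80 dy 0.25 dz 11.54 twist 0.3 dist 116mm
```

View pics/w5.png

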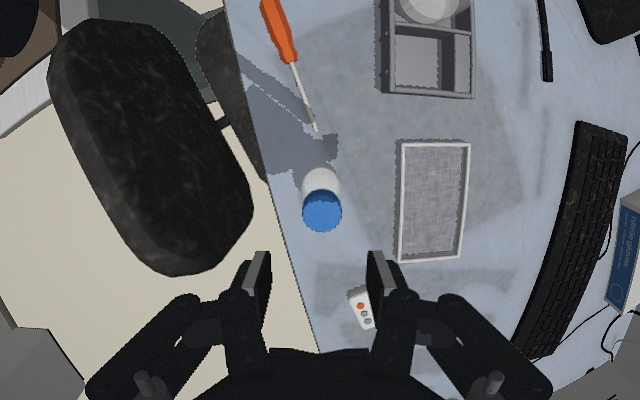

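The cap is at (321,210), so the axis is near (0.402, −0.377). The chair back is close by, so I'll check its height before descending.

```bash
python3 - <<'E'
from h import *
for n in('scene','top','wrist'):
    P=cloud(grab(n)).reshape(-1,3)
    for x0,x1 in((.1,.2),(.2,.25),(.25,.3),(.3,.35)):
        m=(P[:,0]>x0)&(P[:,0]<x1)&(P[:,1]<-.1)&(P[:,1]>-.5)
        if n=='wrist': m&=P[:,2]<.14
        q=P[m]; print(n,x0,m.sum(),np.nanpercentile(q[:,2],[50,90,99]).round(3) if m.sum() else '')
rows((.402,-.377,.085,-13))
E
```

```text
scene 0.1 14760 [0.034 0.532 0.566]
scene 0.2 6496 [0.095 0.554 0.565]
scene 0.25 4050 [0.509 0.549 0.563]
scene 0.3 7258 [0.445 0.513 0.544]
top 0.1 1044 [0.042 0.084 0.095]
top 0.2 3185 [-0.01   0.618  0.63 ]
top 0.25 5143 [0.582 0.611 0.623]
top 0.3 4225 [0.543 0.574 0.586]
wrist 0.1 7713 [0.087 0.097 0.098]
wrist 0.2 22199 [0.03  0.093 0.097]
wrist 0.25 7944 [-0.058  0.035  0.062]
wrist 0.3 2276 [0.    0.001 0.002]
t 9.65 tcp [ 0.4007 -0.3699  0.2005] yaw -12.73 tilt [ 0.e+00  2.e-04 -1.e+00] q [-0.93  0.03  1.93  0.    1.19 -0.71]
(0.402, -0.377, 0.085, -13) -> dx -0.66 dy 0.28 dz 11.55 twist 0.3 dist 116mm
```

The chair stays below 0.10 m and its tall part is at x<0.25, so it's clear. Descend and grip.

```bash
python3 -m pendant '[{"dx":-0.7,"dy":0.3,"dz":3,"twist":0},{"dx":-0.7,"dy":0.3,"dz":7,"twist":0},{"dx":-0.7,"dy":0.3,"dz":9.5,"twist":0},{"dx":-0.7,"dy":0.3,"dz":10.8,"twist":0},{"dx":-0.7,"dy":0.3,"dz":11.3,"twist":0},{"dx":-0.7,"dy":0.3,"dz":11.4,"twist":0},{"dx":-0.7,"dy":0.3,"dz":11.4,"twist":0}]' 58 40
python3 -m pendant '[{"dx":0,"dy":0,"dz":0,"twist":0},{"dx":0,"dy":0,"dz":0,"twist":0},{"dx":0,"dy":0,"dz":0,"twist":0},{"dx":0,"dy":0,"dz":0,"twist":0}]' 20 40
python3 -m pendant '[{"dx":0,"dy":0,"dz":-1,"twist":0},{"dx":0,"dy":0,"dz":-3,"twist":0},{"dx":0,"dy":0,"dz":-6,"twist":0},{"dx":0,"dy":0,"dz":-8,"twist":0},{"dx":0,"dy":0,"dz":-8,"twist":0},{"dx":0,"dy":0,"dz":-8,"twist":0}]'
python3 - <<'E'
from h import *
rows((.50,-.33,.17,-13),(.5315,-.2655,.17,-13))
E
```

```text
time: 10.52
eef_pos: [0.4019, -0.3788, 0.0876]
tcp_rot: [0.782, 0.624, -0.0, 0.001]
contact_force: [0.2, 0.2, 0.4]
opening: 0.581
finger_force: 0.0
time: 11.02
eef_pos: [0.4018, -0.3789, 0.0876]
tcp_rot: [0.782, 0.624, -0.0, 0.001]
contact_force: [-1.2, 0.8, 6.2]
opening: 0.375
finger_force: 40.0
time: 11.78
eef_pos: [0.4008, -0.3774, 0.165]
tcp_rot: [0.782, 0.624, 0.0, -0.001]
contact_force: [0.8, 0.8, -2.4]
opening: 0.382
finger_force: 39.9
t 11.78 tcp [ 0.4008 -0.3774  0.165 ] yaw -12.82 tilt [ 0.0016 -0.0019 -1.    ] q [-0.94  0.08  1.94  0.    1.12 -0.72]
(0.5, -0.33, 0.17, -13) -> dx 6.82 dy 8.62 dz -0.51 twist 0.2 dist 110mm
(0.5315, -0.2655, 0.17, -13) -> dx 13.81 dy 10.26 dz -0.50 twist 0.2 dist 172mm
```

```bash
python3 -m pendant '[{"dx":1.5,"dy":1.9,"dz":-0.3,"twist":0},{"dx":4.1,"dy":5.2,"dz":-0.5,"twist":0},{"dx":6.8,"dy":8.5,"dz":-0.5,"twist":0},{"dx":10,"dy":9.6,"dz":-0.5,"twist":0},{"dx":12.8,"dy":10.1,"dz":-0.5,"twist":0},{"dx":13.8,"dy":10.3,"dz":-0.5,"twist":0},{"dx":13.8,"dy":10.3,"dz":-0.5,"twist":0},{"dx":13.8,"dy":10.3,"dz":-0.5,"twist":0}]'
python3 - <<'E'
from h import *
c=grab('wrist','w6'); c2=grab('top'); P=cloud(c2); z=P[...,2]
rows((.5315,-.2655,.0926,-13))
E
```

```text
time: 12.78
eef_pos: [0.5319, -0.2673, 0.1711]
tcp_rot: [0.782, 0.623, -0.0, -0.0]
contact_force: [0.2, -0.5, -0.9]
opening: 0.377
finger_force: 40.1
t 12.88 tcp [ 0.532  -0.2674  0.1714] yaw -12.89 tilt [-2.e-04 -1.e-04 -1.e+00] q [-0.64  0.17  1.83 -0.    1.14 -0.41]
(0.5315, -0.2655, 0.0926, -13) -> dx 0.18 dy -0.09 dz 7.88 twist 0.1 dist 79mm
```

View pics/w6.png

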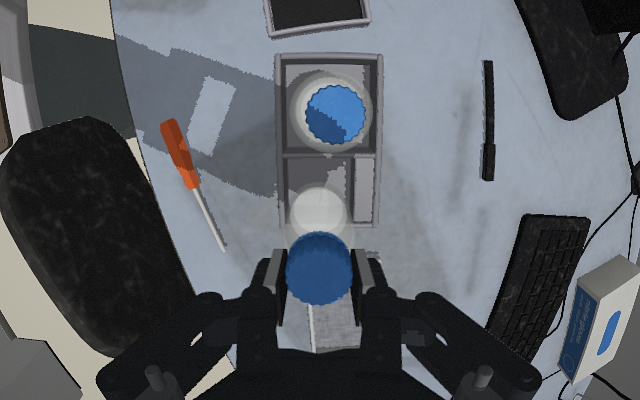

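The big bottle stands upright in the wide bay at (335,115). The small one is centred over the narrow bay (283–353). Lowering.

```bash
python3 -m pendant '[{"dx":0.1,"dy":-0.05,"dz":1.2,"twist":0},{"dx":0.1,"dy":-0.05,"dz":3,"twist":0},{"dx":0.1,"dy":-0.05,"dz":4.8,"twist":0},{"dx":0.1,"dy":-0.05,"dz":6.2,"twist":0},{"dx":0.1,"dy":-0.05,"dz":7,"twist":0},{"dx":0.1,"dy":-0.05,"dz":7.4,"twist":0},{"dx":0.1,"dy":-0.05,"dz":7.6,"twist":0},{"dx":0.1,"dy":-0.05,"dz":7.7,"twist":0},{"dx":0.1,"dy":-0.05,"dz":7.75,"twist":0},{"dx":0.1,"dy":-0.05,"dz":7.75,"twist":0}]'
python3 -m pendant '[{"dx":0,"dy":0,"dz":0.06,"twist":0},{"dx":0,"dy":0,"dz":0.12,"twist":0},{"dx":0,"dy":0,"dz":0.12,"twist":0}]'
```

```text
time: 14.12
eef_pos: [0.5323, -0.2655, 0.0942]
tcp_rot: [0.782, 0.624, 0.0, 0.0]
contact_force: [0.9, -0.5, -1.3]
opening: 0.38
finger_force: 40.1
time: 14.5
eef_pos: [0.5322, -0.2654, 0.0927]
tcp_rot: [0.782, 0.624, 0.0, 0.0]
contact_force: [0.7, -0.3, -1.5]
opening: 0.383
finger_force: 40.2
```

```bash
python3 -m pendant '[{"dx":0,"dy":0,"dz":0.06,"twist":0},{"dx":0,"dy":0,"dz":0.12,"twist":0},{"dx":0,"dy":0,"dz":0.12,"twist":0}]'
```

```text
time: 14.88
eef_pos: [0.5324, -0.2656, 0.0927]
tcp_rot: [0.782, 0.624, -0.0, 0.0]
contact_force: [-2.2, 1.1, 6.2]
opening: 0.377
finger_force: 40.7
```

```bash
python3 -m pendant '[{"dx":0,"dy":0,"dz":0,"twist":0},{"dx":0,"dy":0,"dz":0,"twist":0},{"dx":0,"dy":0,"dz":-0.3,"twist":0},{"dx":0,"dy":0,"dz":-2,"twist":0},{"dx":0,"dy":0,"dz":-6,"twist":0},{"dx":0,"dy":0,"dz":-10,"twist":0},{"dx":0,"dy":0,"dz":-11,"twist":0}]' 55
python3 - <<'E'
from h import *
rows((.398,-.195,.18,7))
E
```

```text
time: 15.75
eef_pos: [0.534, -0.2666, 0.2066]
tcp_rot: [0.782, 0.624, 0.001, 0.004]
contact_force: [1.2, -0.1, -0.5]
opening: 0.55
finger_force: 0.0
t 15.75 tcp [ 0.534  -0.2666  0.2066] yaw -12.81 tilt [-0.0033  0.0076 -1.    ] q [-0.63  0.13  1.8   0.    1.2  -0.41]
(0.398, -0.195, 0.18, 7) -> dx 3.98 dy -14.87 dz 2.54 twist -19.8 dist 156mm
```

```bash
python3 -m pendant '[{"dx":0.7,"dy":-2.5,"dz":0,"twist":-3},{"dx":1.8,"dy":-6.5,"dz":0,"twist":-9},{"dx":2.8,"dy":-10.5,"dz":0.5,"twist":-15},{"dx":3.6,"dy":-13.8,"dz":1.5,"twist":-19},{"dx":4,"dy":-14.9,"dz":2,"twist":-20},{"dx":4,"dy":-14.9,"dz":2,"twist":-20},{"dx":4,"dy":-14.9,"dz":2,"twist":-20}]'
cat >> h.py <<'E'
def blob(c,lo,hi,z,tag,minn=60,roi=None):
    m=cv2.inRange(cv2.cvtColor(c['img'],cv2.COLOR_RGB2HSV),lo,hi); n,l,st,_=cv2.connectedComponentsWithStats(m)
    if roi is not None:
        v,u=np.mgrid[:400,:640]; g=onplane(c,np.c_[u.ravel(),v.ravel()],z).reshape(400,640,3)
        l[~((g[...,0]>roi[0])&(g[...,0]<roi[1])&(g[...,1]>roi[2])&(g[...,1]<roi[3]))]=0
    for i in range(1,n):
        v,u=np.nonzero(l==i)
        if len(u)<minn: continue
        q=onplane(c,np.c_[u,v],z)[:,:2]; w,V=np.linalg.eigh(np.cov(q.T)); r=cv2.minAreaRect(q.astype(np.float32)*1000)
        print(tag,len(u),'px',[u.min(),u.max(),v.min(),v.max()],'mean',q.mean(0).round(4),'rect',np.round(r[0],1),np.round(r[1],1),'axis',(np.degrees(np.arctan2(V[1,1],V[0,1]))%180).round(1))
E
python3 - <<'E'
from h import *
c=grab('wrist','w7'); blob(c,(0,150,60),(14,255,255),.012,'handle')
rows((.3955,-.2,.05,7))
E
```

```text
time: 16.62
eef_pos: [0.3967, -0.194, 0.1822]
tcp_rot: [0.662, 0.75, 0.0, 0.001]
contact_force: [0.9, -0.2, 0.1]
opening: 0.548
finger_force: 0.0
handle 1328 px [np.int64(306), np.int64(327), np.int64(151), np.int64(223)] mean [ 0.396  -0.1971] rect [ 396.5 -200.7] [21.6 79. ] axis 96.9
t 16.68 tcp [ 0.3968 -0.1941  0.1822] yaw 7.16 tilt [-9.e-04  1.e-03 -1.e+00] q [-0.69 -0.2   2.18  0.    1.17 -0.81]
(0.3955, -0.2, 0.05, 7) -> dx -0.56 dy -0.21 dz 13.22 twist 0.2 dist 132mm
```

View pics/w7.png

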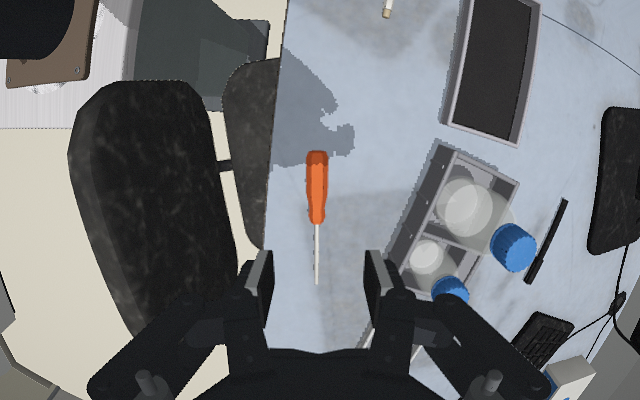

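The driver's handle runs straight down the image at (317,187), centred near (0.396, −0.2005). Both bottles are upright in the crate. Descending onto the handle.

```bash
python3 -m pendant '[{"dx":-0.6,"dy":-0.1,"dz":4,"twist":0},{"dx":-0.6,"dy":-0.1,"dz":9,"twist":0},{"dx":-0.6,"dy":-0.1,"dz":13,"twist":0},{"dx":-0.6,"dy":-0.1,"dz":15.5,"twist":0},{"dx":-0.6,"dy":-0.1,"dz":16.8,"twist":0},{"dx":-0.6,"dy":-0.1,"dz":17.4,"twist":0},{"dx":-0.6,"dy":-0.1,"dz":17.7,"twist":0},{"dx":-0.6,"dy":-0.1,"dz":17.7,"twist":0}]' 50 50
python3 -c "
from h import *
rows((.3962,-.2005,.004,7))"
```

```text
time: 17.68
eef_pos: [0.3961, -0.1998, 0.0052]
tcp_rot: [0.661, 0.75, 0.0, 0.001]
contact_force: [-1.0, -0.3, -0.0]
opening: 0.504
finger_force: 0.0
t 17.68 tcp [ 0.3961 -0.1998  0.0052] yaw 7.18 tilt [-0.0011  0.001  -1.    ] q [-0.7   0.11  2.26  0.    0.77 -0.82]
(0.3962, -0.2005, 0.004, 7) -> dx -0.07 dy 0.00 dz 0.12 twist 0.2 dist 1mm
```

```bash
python3 -m pendant '[{"dx":0,"dy":0,"dz":0,"twist":0},{"dx":0,"dy":0,"dz":0,"twist":0},{"dx":0,"dy":0,"dz":0,"twist":0},{"dx":0,"dy":0,"dz":0,"twist":0},{"dx":0,"dy":0,"dz":0,"twist":0}]' 5 50
python3 -m pendant '[{"dx":0,"dy":0,"dz":-1,"twist":0},{"dx":0,"dy":0,"dz":-3,"twist":0},{"dx":0,"dy":0,"dz":-6,"twist":0},{"dx":0,"dy":0,"dz":-8,"twist":0},{"dx":0,"dy":0,"dz":-8,"twist":0}]'
python3 - <<'E'
from h import *
rows((.42,-.05,.085,0),(.5758,.0139,.085,-4))
E
```

```text
time: 18.3
eef_pos: [0.3961, -0.1998, 0.0055]
tcp_rot: [0.661, 0.75, -0.0, 0.001]
contact_force: [-0.2, 1.4, 6.3]
opening: 0.233
finger_force: 48.8
time: 18.92
eef_pos: [0.3965, -0.2002, 0.0863]
tcp_rot: [0.661, 0.75, 0.0, 0.002]
contact_force: [-0.0, -0.4, 0.0]
opening: 0.229
finger_force: 49.2
t 18.93 tcp [ 0.3965 -0.2002  0.0863] yaw 7.19 tilt [-0.0033  0.0031 -1.    ] q [-0.7  -0.05  2.24  0.    0.95 -0.82]
(0.42, -0.05, 0.085, 0) -> dx 14.61 dy 4.21 dz 0.10 twist 7.2 dist 152mm
(0.5758, 0.0139, 0.085, -4) -> dx 19.00 dy 20.46 dz 0.13 twist 11.2 dist 279mm
```

```bash
python3 -m pendant '[{"dx":2.5,"dy":0.7,"dz":0,"twist":1},{"dx":6.5,"dy":1.9,"dz":0,"twist":3},{"dx":10.5,"dy":3,"dz":0,"twist":5},{"dx":14.6,"dy":4.3,"dz":0,"twist":7},{"dx":16,"dy":9,"dz":0,"twist":9},{"dx":17.3,"dy":14,"dz":0,"twist":11},{"dx":18.6,"dy":18.6,"dz":0,"twist":11},{"dx":19,"dy":20.4,"dz":0,"twist":11},{"dx":19,"dy":20.4,"dz":0,"twist":11},{"dx":19,"dy":20.4,"dz":0,"twist":11}]'
python3 - <<'E'
from h import *
c=grab('wrist','w8'); P=cloud(c); z=P[...,2]
m=(z>.014)&(z<.032)&(P[...,0]>.505)&(P[...,0]<.645)&(P[...,1]<.09)&(P[...,1]>-.14)
q=P[m][:,:2].astype(np.float32)*1000; print('tray rim',len(q),cv2.minAreaRect(q))
rows((.5758,.0139,.02,-4))
E
```

```text
time: 20.18
eef_pos: [0.5725, 0.0146, 0.0832]
tcp_rot: [0.73, 0.683, -0.001, -0.001]
contact_force: [0.1, -0.4, -0.4]
opening: 0.235
finger_force: 49.3
tray rim 3345 ((574.8223876953125, -22.920669555664062), (183.62648010253906, 98.81983947753906), 85.98084259033203)
t 20.23 tcp [0.5726 0.0144 0.0835] yaw -3.84 tilt [ 1.0e-04 -2.3e-03 -1.0e+00] q [-0.15  0.23  1.93 -0.    0.98 -0.08]
(0.5758, 0.0139, 0.02, -4) -> dx -0.03 dy 0.34 dz 6.35 twist 0.2 dist 64mm
```

View pics/w8.png

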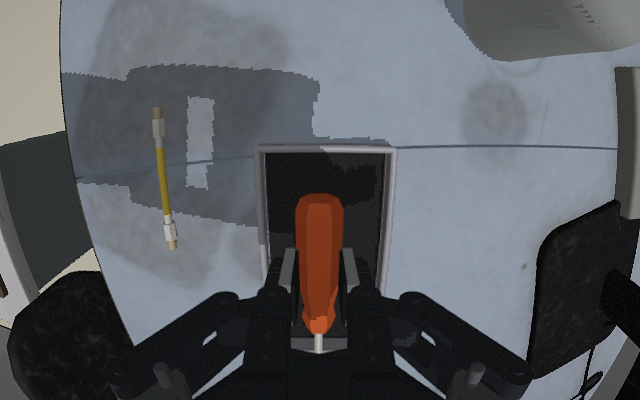

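The driver is held straight over the tray, and the tray rim spans 258–394 at the far end. Lowering into the tray.

```bash
python3 -m pendant '[{"dx":0.1,"dy":0.3,"dz":1.5,"twist":0},{"dx":0.2,"dy":0.4,"dz":3.5,"twist":0},{"dx":0.2,"dy":0.4,"dz":5.3,"twist":0},{"dx":0.2,"dy":0.4,"dz":6.4,"twist":0},{"dx":0.2,"dy":0.4,"dz":6.9,"twist":0},{"dx":0.2,"dy":0.4,"dz":7.1,"twist":0},{"dx":0.2,"dy":0.4,"dz":7.2,"twist":0},{"dx":0.2,"dy":0.4,"dz":7.2,"twist":0}]'
```

```text
time: 21.22
eef_pos: [0.5787, 0.0163, 0.0131]
tcp_rot: [0.73, 0.683, 0.0, 0.0]
contact_force: [-0.8, 0.0, -0.6]
opening: 0.231
finger_force: 49.3
```

```bash
python3 -m pendant '[{"dx":0,"dy":-0.1,"dz":0.1,"twist":0},{"dx":0,"dy":-0.1,"dz":0.2,"twist":0},{"dx":0,"dy":-0.1,"dz":0.25,"twist":0},{"dx":0,"dy":-0.1,"dz":0.25,"twist":0}]'
```

```text
time: 21.72
eef_pos: [0.5773, 0.0164, 0.0106]
tcp_rot: [0.73, 0.683, -0.0, -0.0]
contact_force: [-2.1, 0.5, 4.6]
opening: 0.232
finger_force: 49.7
```

```bash
python3 -m pendant '[{"dx":0,"dy":0,"dz":0,"twist":0},{"dx":0,"dy":0,"dz":0,"twist":0},{"dx":0,"dy":0,"dz":0,"twist":0},{"dx":0,"dy":0,"dz":-1,"twist":0},{"dx":0,"dy":0,"dz":-4,"twist":0},{"dx":0,"dy":0,"dz":-9,"twist":0},{"dx":0,"dy":0,"dz":-14,"twist":0},{"dx":0,"dy":0,"dz":-16,"twist":0}]' 45
python3 - <<'E'
from h import *
rows((.449,.05,.16,-5))
E
```

```text
time: 22.72
eef_pos: [0.5792, 0.0162, 0.1747]
tcp_rot: [0.73, 0.683, 0.002, 0.003]
contact_force: [-0.6, -0.9, -0.4]
opening: 0.447
finger_force: 0.0
t 22.73 tcp [0.5792 0.0162 0.1747] yaw -3.81 tilt [-6.0e-04  7.3e-03 -1.0e+00] q [-0.15  0.13  1.87  0.    1.14 -0.08]
(0.449, 0.05, 0.16, -5) -> dx 2.51 dy -13.23 dz 1.37 twist 1.2 dist 135mm
```

```bash
python3 -m pendant '[{"dx":0.4,"dy":-2.2,"dz":0,"twist":1},{"dx":1.2,"dy":-6.3,"dz":0.3,"twist":1},{"dx":2,"dy":-10.4,"dz":0.6,"twist":1},{"dx":2.4,"dy":-12.8,"dz":0.9,"twist":1},{"dx":2.5,"dy":-13.2,"dz":0.9,"twist":1},{"dx":2.5,"dy":-13.2,"dz":0.9,"twist":1},{"dx":2.5,"dy":-13.2,"dz":0.9,"twist":1}]'
python3 - <<'E'
from h import *
c=grab('wrist','w9'); blob(c,(18,100,60),(35,255,255),.008,'label')
rows((.4478,.0483,.05,-5.5))
E
```

```text
time: 23.6
eef_pos: [0.4482, 0.0498, 0.1613]
tcp_rot: [0.736, 0.677, 0.0, 0.0]
contact_force: [-0.1, 0.1, -0.3]
opening: 0.448
finger_force: 0.0
label 323 px [np.int64(316), np.int64(321), np.int64(160), np.int64(213)] mean [0.4488 0.0498] rect [448.7  49.3] [54.8  5.1] axis 85.2
t 23.65 tcp [0.4482 0.0499 0.1613] yaw -4.84 tilt [-0.e+00  5.e-04 -1.e+00] q [-0.11 -0.15  2.17 -0.    1.12 -0.03]
(0.4478, 0.0483, 0.05, -5.5) -> dx -0.16 dy -0.03 dz 11.13 twist 0.7 dist 111mm
```

View pics/w9.png

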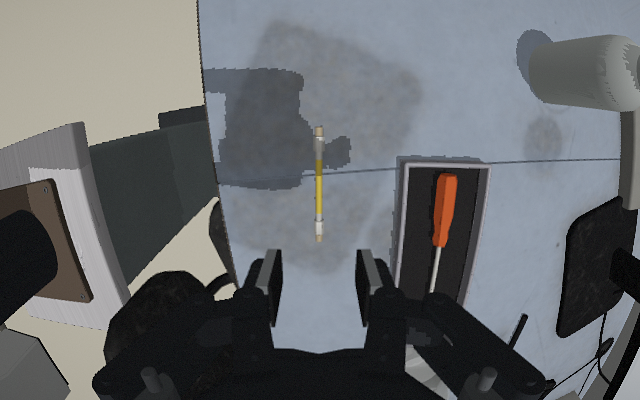

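The driver lies flat lengthwise in the steel tray, at (440,230). The column is in line with the fingers at (319,185), centred near (0.4488, 0.0495). Descending.

```bash
python3 -m pendant '[{"dx":0,"dy":0.05,"dz":4,"twist":0},{"dx":0,"dy":0.05,"dz":9,"twist":0},{"dx":0,"dy":0.05,"dz":12.5,"twist":0},{"dx":0,"dy":0.05,"dz":14.5,"twist":0},{"dx":0,"dy":0.05,"dz":15.3,"twist":0},{"dx":0,"dy":0.05,"dz":15.6,"twist":0},{"dx":0,"dy":0.05,"dz":15.75,"twist":0},{"dx":0,"dy":0.05,"dz":15.75,"twist":0}]' 35 40
python3 -c "
from h import *
rows((.4488,.0495,.003,-5))"
```

```text
time: 24.65
eef_pos: [0.4485, 0.05, 0.0043]
tcp_rot: [0.736, 0.677, 0.001, 0.001]
contact_force: [-0.6, 0.5, -0.7]
opening: 0.347
finger_force: 0.0
t 24.65 tcp [0.4485 0.05   0.0043] yaw -4.82 tilt [-0.      0.0017 -1.    ] q [-0.11  0.13  2.25  0.    0.77 -0.03]
(0.4488, 0.0495, 0.003, -5) -> dx -0.05 dy 0.04 dz 0.13 twist 0.2 dist 1mm
```

```bash
python3 -m pendant '[{"dx":-0.05,"dy":0.05,"dz":0.1,"twist":0},{"dx":-0.05,"dy":0.05,"dz":0.1,"twist":0},{"dx":-0.05,"dy":0.05,"dz":0.1,"twist":0},{"dx":-0.05,"dy":0.05,"dz":0.1,"twist":0},{"dx":-0.05,"dy":0.05,"dz":0.1,"twist":0}]' 0 40
python3 -m pendant '[{"dx":-0.05,"dy":0.05,"dz":-0.7,"twist":0},{"dx":-0.05,"dy":0.05,"dz":-3,"twist":0},{"dx":-0.05,"dy":0.05,"dz":-6,"twist":0},{"dx":-0.05,"dy":0.05,"dz":-9,"twist":0},{"dx":-0.05,"dy":0.05,"dz":-10,"twist":0},{"dx":-0.05,"dy":0.05,"dz":-10,"twist":0}]'
python3 - <<'E'
from h import *
c=grab('wrist','w10'); blob(c,(18,100,60),(35,255,255),float(c['state']['eef_pos'][2]),'label')
rows((.43,-.12,.10,-8),(.43,-.35,.10,-10),(.525,-.43,.10,-10))
E
```

```text
time: 25.28
eef_pos: [0.4486, 0.0495, 0.0029]
tcp_rot: [0.736, 0.677, 0.0, 0.0]
contact_force: [-1.7, -0.5, 4.7]
opening: 0.042
finger_force: 39.4
time: 26.02
eef_pos: [0.4487, 0.049, 0.1026]
tcp_rot: [0.736, 0.677, 0.0, 0.0]
contact_force: [0.7, 0.3, -1.4]
opening: 0.043
finger_force: 39.3
label 866 px [np.int64(313), np.int64(324), np.int64(218), np.int64(310)] mean [0.4492 0.0503] rect [448.9  46.6] [57.3  5.7] axis 85.2
t 26.07 tcp [0.4479 0.0491 0.1016] yaw -4.82 tilt [ 1.0e-04 -1.4e-03 -1.0e+00] q [-0.12 -0.06  2.21  0.    0.99 -0.03]
(0.43, -0.12, 0.1, -8) -> dx -17.00 dy -0.37 dz 0.16 twist 3.2 dist 170mm
(0.43, -0.35, 0.1, -10) -> dx -39.92 dy 1.57 dz 0.16 twist 5.2 dist 400mm
(0.525, -0.43, 0.1, -10) -> dx -47.09 dy 11.70 dz 0.14 twist 5.2 dist 485mm
```

View pics/w10.png

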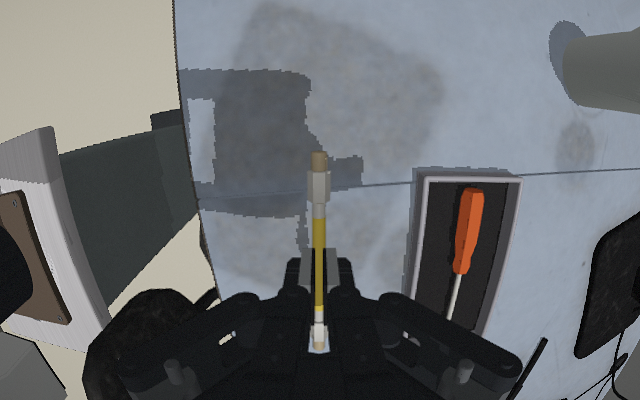

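The column is gripped level and aligned. I'll carry it along the front, clear of the crate, to the white tray.

```bash
python3 -m pendant '[{"dx":-2.5,"dy":-0.3,"dz":0,"twist":0.5},{"dx":-6.5,"dy":-0.7,"dz":0,"twist":1},{"dx":-11,"dy":-1.1,"dz":0,"twist":2},{"dx":-15.5,"dy":-1.6,"dz":0,"twist":3},{"dx":-20,"dy":-1.9,"dz":0,"twist":4},{"dx":-24.5,"dy":-1.9,"dz":0,"twist":5},{"dx":-29,"dy":-1.5,"dz":0,"twist":5},{"dx":-33.5,"dy":-1,"dz":0,"twist":5},{"dx":-38,"dy":-0.5,"dz":0,"twist":5},{"dx":-41,"dy":0.3,"dz":0,"twist":5}]'
python3 -c "
from h import *
rows((.525,-.43,.10,-10))"
```

```text
time: 27.32
eef_pos: [0.4161, -0.3609, 0.1003]
tcp_rot: [0.766, 0.643, 0.0, -0.002]
contact_force: [0.3, -0.3, -0.9]
opening: 0.046
finger_force: 39.3
t 27.32 tcp [ 0.4161 -0.3609  0.1003] yaw -9.91 tilt [ 0.0023 -0.0027 -1.    ] q [-0.9   0.16  1.98 -0.    1.   -0.73]
(0.525, -0.43, 0.1, -10) -> dx -4.93 dy 11.92 dz -0.01 twist 0.1 dist 129mm
```

```bash
python3 -m pendant '[{"dx":-1.5,"dy":2.5,"dz":0,"twist":0},{"dx":-3.5,"dy":6.5,"dz":0,"twist":0},{"dx":-4.6,"dy":10,"dz":0,"twist":0},{"dx":-4.8,"dy":11.6,"dz":0,"twist":0},{"dx":-4.8,"dy":11.8,"dz":0,"twist":0},{"dx":-4.8,"dy":11.8,"dz":0,"twist":0},{"dx":-4.8,"dy":11.8,"dz":0,"twist":0}]'
python3 - <<'E'
from h import *
c=grab('wrist','w11'); blob(c,(18,100,60),(35,255,255),.105,'label'); P=cloud(c); z=P[...,2]
m=(z>.009)&(z<.025)&(P[...,0]>.465)&(P[...,0]<.59)&(P[...,1]<-.34)&(P[...,1]>-.52)
q=P[m][:,:2].astype(np.float32)*1000; print('tray rim',len(q),cv2.minAreaRect(q))
rows((.525,-.43,.008,-10))
E
```

```text
time: 28.2
eef_pos: [0.5244, -0.4267, 0.1019]
tcp_rot: [0.765, 0.644, -0.0, -0.001]
contact_force: [0.7, -0.3, -0.9]
opening: 0.044
finger_force: 39.3
label 864 px [np.int64(313), np.int64(324), np.int64(218), np.int64(310)] mean [ 0.5253 -0.4237] rect [ 524.7 -427.3] [56.   5.5] axis 80.2
tray rim 2959 ((526.6926879882812, -428.1683349609375), (147.63668823242188, 86.80376434326172), 80.35328674316406)
t 28.25 tcp [ 0.5246 -0.4268  0.1023] yaw -9.83 tilt [ 4.e-04 -7.e-04 -1.e+00] q [-0.83  0.41  1.66 -0.    1.07 -0.66]
(0.525, -0.43, 0.008, -10) -> dx -0.31 dy 0.10 dz 9.43 twist 0.2 dist 94mm
```

View pics/w11.png

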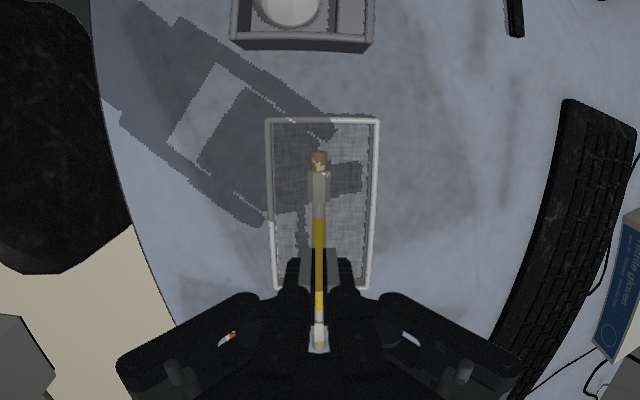

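The column is centred and parallel over the white tray (rim 268–378). Lowering.

```bash
python3 -m pendant '[{"dx":-0.1,"dy":0.2,"dz":2,"twist":0},{"dx":-0.1,"dy":0.2,"dz":4.5,"twist":0},{"dx":-0.1,"dy":0.2,"dz":6.8,"twist":0},{"dx":-0.1,"dy":0.2,"dz":8.3,"twist":0},{"dx":-0.1,"dy":0.2,"dz":8.9,"twist":0},{"dx":-0.1,"dy":0.2,"dz":9.15,"twist":0},{"dx":-0.1,"dy":0.2,"dz":9.3,"twist":0},{"dx":-0.1,"dy":0.2,"dz":9.3,"twist":0}]'
python3 -m pendant '[{"dx":0,"dy":0,"dz":0.07,"twist":0},{"dx":0,"dy":0,"dz":0.14,"twist":0},{"dx":0,"dy":0,"dz":0.14,"twist":0}]'
```

```text
time: 29.25
eef_pos: [0.5274, -0.4289, 0.0103]
tcp_rot: [0.765, 0.644, 0.0, 0.001]
contact_force: [0.2, 0.2, 0.1]
opening: 0.044
finger_force: 39.3
time: 29.62
eef_pos: [0.5271, -0.4285, 0.0082]
tcp_rot: [0.765, 0.644, 0.0, 0.0]
contact_force: [-0.8, -0.0, 0.2]
opening: 0.046
finger_force: 39.3
```

```bash
python3 -m pendant '[{"dx":0,"dy":0,"dz":0.05,"twist":0},{"dx":0,"dy":0,"dz":0.1,"twist":0},{"dx":0,"dy":0,"dz":0.1,"twist":0}]'
python3 -m pendant '[{"dx":0,"dy":0,"dz":0,"twist":0},{"dx":0,"dy":0,"dz":0,"twist":0},{"dx":0,"dy":0,"dz":0,"twist":0},{"dx":0,"dy":0,"dz":-0.6,"twist":0},{"dx":0,"dy":0,"dz":-3,"twist":0},{"dx":0,"dy":0,"dz":-8,"twist":0},{"dx":0,"dy":0,"dz":-14,"twist":0},{"dx":0,"dy":0,"dz":-20,"twist":0},{"dx":0,"dy":0,"dz":-22,"twist":0},{"dx":0,"dy":0,"dz":-22,"twist":0}]' 25
python3 - <<'E'
from h import *
c=grab('wrist','w12'); blob(c,(18,100,60),(35,255,255),.012,'label',roi=(.45,.6,-.52,-.34)); blob(c,(0,150,60),(14,255,255),.017,'handle',roi=(.5,.65,-.15,.1))
c=grab('top','top2'); blob(c,(0,150,60),(14,255,255),.017,'handle')
cr=c['img'][150:270,230:460]; w=c['img'].copy()
cv2.imwrite('pics/fin.png',cv2.resize(cr,None,fx=3.4,fy=3.4,interpolation=cv2.INTER_CUBIC)[:,:,::-1])
rows((.52,-.43,.23,-10))
E
```

```text
time: 30.0
eef_pos: [0.5272, -0.4286, 0.008]
tcp_rot: [0.765, 0.644, -0.0, -0.0]
contact_force: [-1.9, 2.2, 5.0]
opening: 0.044
finger_force: 39.8
time: 31.25
eef_pos: [0.5278, -0.4293, 0.2308]
tcp_rot: [0.765, 0.644, 0.0, 0.003]
contact_force: [-0.5, 1.0, -0.7]
opening: 0.248
finger_force: 0.0
label 225 px [np.int64(315), np.int64(319), np.int64(149), np.int64(193)] mean [ 0.5275 -0.4288] rect [ 527.5 -429.1] [54.1  4.9] axis 80.1
handle 162 px [np.int64(258), np.int64(284), np.int64(181), np.int64(188)] mean [0.5772 0.0159] rect [577.2  14.9] [21.  77.8] axis 85.9
t 31.35 tcp [ 0.5264 -0.4277  0.2253] yaw -9.82 tilt [ 0.0018 -0.0023 -1.    ] q [-0.83  0.3   1.57 -0.    1.27 -0.66]
(0.52, -0.43, 0.23, -10) -> dx -0.33 dy -0.59 dz -0.47 twist 0.2 dist 8mm
```

View pics/w12.png

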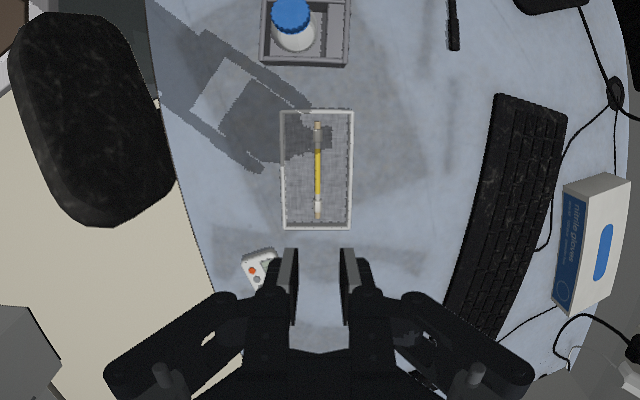

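View pics/fin.png

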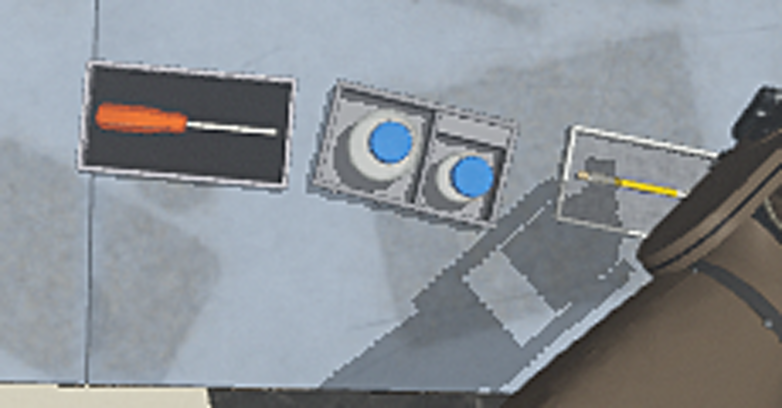

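All four things are in place. The driver is in the steel tray at crop (185,122), both bottles stand upright in the crate at (390,142) and (470,175), and the column lies in the white tray at (318,170). The robot is touching nothing, so I'm handing in.

```bash
python3 -c "
from plant import ctrl
print(ctrl.sign_off())"
```

```text
the job is handed in; nothing more can be done
None
```

The job is handed in at about 31 s of the 106 s allowed: the camera shows both bottles upright in their bays, the screwdriver and column flat and lengthwise in their trays, and I never moved to the pen or the white bottle; sign-off gave no verdict.

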